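# Turn the leaf of the snack menu board

## Task

Get the snack menu ready for the afternoon without grasping anything: first push the white dish off the menu board so that it stands flat on the marble, sliding it rather than picking it up, then with your fingertips swing the half-raised menu leaf up and over its spine and press it flat onto the page the dish stood on. Do not pinch the leaf, do not tip the dish over, leave the other things on the counter where they are, and finish with the hand clear.

Things in the scene. Friction and masses are not known exactly. Their poses are not given: they have to be found in the camera images.
- menu_board: Fixed walnut board, 140 mm (own x) by 310 mm (own y), 6 mm thick, flat on the counter; origin at the centre of its underside, z up. A chrome spine lies along its x axis, with a steel knuckle block (10 x 18 x 20 mm high) at own x = +-64 mm. +y half: white page with coloured discs, under the leaf at first. -y half: yellow page, under the dish at first; the leaf must end flat on it.
- spine (a point): Point on the spine (the leaf's hinge axis) half-way along it, 11 mm above the counter, straight above the board's origin. The axis runs along the board's x axis; this point's axes are the board's.
- landing_page (a point): Centre of the yellow page, on its upper face, 6 mm above the counter, 80 mm to the -y side of the spine; axes are the board's.
- leaf (a joint): Angle of the rigid leaf about the spine: 0 = flat over the white page (board's +y side), 1.571 = upright, 3.142 = flat over the yellow page (-y side), its stop. Starts half-raised at 0.3 to 0.6. The hinge is stiff: the leaf stays at whatever angle it is left, and moving it takes 1 to 3 N at its free edge.
- leaf_edge (a point): Middle of the leaf's free edge, half-way through its thickness; own y points from spine to edge, own x along the spine. The leaf (light wood, one white and one blue face) is 112 mm wide along the spine, reaches 145 mm from the hinge axis to this edge, and is 8 mm thick (4 mm at the outer few mm).
- dish: Round open white ceramic dish, loose, about 0.2 kg, 98 mm across the rim, 82 mm across the foot, 30 mm high, wall 4 mm, inner floor 5 mm above its origin, 70 mm across inside at the floor. Origin at the centre of its underside, z up. It stands on the yellow page at first; the counter on the -y side of the board is free for 120 mm.
- spill_cup: Orange spill-proof cup with white lid, 72 mm across, 115 mm high; a bystander. Origin at the centre of its underside.
- measuring_cup: Aluminium measuring cup, 72 mm across, 60 mm high, with a flat handle 110 mm long from its axis along own +y; a bystander. Origin at the centre of its underside.
- spoon: Wooden spoon 240 mm long, lying along own x, under 40 mm high; a bystander.
- nut_jar: Amber nut jar, 70 mm across, 110 mm high; a bystander. Origin at the centre of its underside.
- mug: Blue mug, 80 mm across, 90 mm high, handle at own +y; a bystander. Origin at the centre of its underside.
- oil: Green oil bottle, 56 mm across, 170 mm high; a bystander. Origin at the centre of its underside.
- leaf_upper (a point): Centre of the leaf's white face (orange disc), which is on top at first and underneath at the end; 78.5 mm from the hinge axis, on the face's surface. The panel is 104 x 125 mm. Axes as leaf_edge.
- leaf_under (a point): Centre of the leaf's blue face (yellow disc), which is underneath at first and on top at the end; 78.5 mm from the hinge axis, on the face's surface. The panel is 104 x 125 mm. Axes as leaf_edge. Fingers on both the white and the blue face at once count as pinching.
There are look-alikes about, which are no part of the job. What is shaped like the dish but brown or pink is not meant.

How it is judged (in metres and radians):
On the way, in this order (a step that is already met when the one before it is completed fails the run):
1. the dish stands flat on the counter, off the board, the leaf not yet turned (height (world z) of dish below 0.003 m and angle between dish's own z axis and vertical below 0.05 rad and value of joint leaf below 1.5 rad), for 0.2 s.
2. the leaf lies flat over the yellow page (value of joint leaf above 3.06 rad), for 0.2 s.
At the end, for the whole second after the job is handed in: The leaf lies flat over the yellow page (joint above 3.06 rad, within about 5 degrees of its stop) and the dish stands flat and at rest on the counter, off the board (its underside within 3 mm of the counter, tilted less than 0.05 rad) (value of joint leaf above 3.06 rad and height (world z) of dish between -0.003 and 0.003 m and angle between dish's own z axis and vertical below 0.05 rad and linear speed of dish below 0.02 m/s); the robot touches nothing.
It fails at once if the dish is lifted (underside centre over 20 mm above the counter) (height (world z) of dish above 0.02 m).
It fails at once if the dish is tipped by more than 0.6 rad (angle between dish's own z axis and vertical above 0.6 rad).
It fails at once if the leaf is pinched (fingers on both faces at once) (contact force between the fingers and leaf_c2 above 0.5 N and contact force between the fingers and leaf_c3 above 0.5 N).
It fails at once if a bystander is moved by more than 30 mm (distance of any of spill_cup, measuring_cup, spoon, nut_jar, mug, oil from where it was at the start of the episode above 0.03 m).
It also fails if it takes over 61 s, if anything falls off the work surface, if the arm or the gripper's body presses on something with over 40 N, if the wrist force passes 120 N, or if a joint passes its speed limit or range.

## Robot

A 6-joint arm with a two-finger parallel gripper is mounted at the origin on the work surface. World frame = base frame: x ahead of the robot, y to its left, z up, the work surface at z = 0. Lengths are in m, angles in degrees, forces in N, time in s.
With the tool pointing down it reaches from about 0.25 to 0.725 m from the base axis. Payload 9.7 kg.
Tool frame: the origin (TCP) lies on the centre line of the jaws, within the pads' length; the fingertips stand 19 mm ahead of it and the grasp point (between the pads) is the TCP (bot.tcp_to_tips is the z of the fingertips in the tool frame, in m); z points along the fingers, y is the line along which they close (so a half turn about z gives the same grasp; the last joint's range is limited). The gripper opens to 85 mm and grips with 20 to 120 N. Pads are 22 mm wide; open, the fingers measure 114 mm over their backs; the gripper's body (76 mm by 85 mm) begins 54 mm behind the grasp point. The pads swing forward as they close: fully open they stand 13 mm farther back than shut.
Start: joints at [-68.125, 4.979, 10.078, 95.1, 0, 90], TCP at [0.205, -0.51, 0.25] pointing down, gripper open.
Joint ranges: [-179.16, 179.16], [-48.56, 103.87], [-65.8, 70.77], [-126.05, 130.52], [-82.76, 87.17], [-180, 180]. Speed limits (degrees/s): [127.2, 127.2, 147.25, 180, 180, 180].

## Interface

Orientations are given as [roll, pitch, yaw] about the fixed x, y, z axes, in that order (R = Rz(yaw) Ry(pitch) Rx(roll)).
In Python, from workcell import bot gives the robot as it stands. The module is installed in compiled form; this text tells all that it offers.
- The arm moves only by the tool play_rows, never from a script. Its argument "increments" is a list of rows, each an object with "slide": the shift along the tool's x, y, z in mm, a list of three; "angular": the turn, a rotation vector about the tool's x, y, z in degrees, a list of three; "claw": the opening, from -1 (shut) to 1 (fully open). In form: [{"slide": [x, y, z], "angular": [rx, ry, rz], "claw": claw}, ...]. A call has 1 to 8 rows; each row shifts and turns the commanded pose from where the row before left it, along the tool's axes as they then stand; what a row does not reach is not made up. A row lasts 1/10 s, in which the tool goes at most 50 mm and 8.59 degrees, less where a joint would pass 70% of its speed; a pose out of reach is approached as far as the arm can. A call is refused whole if a number of a shift passes 50 or a number of a turn 8.59, either way. A call with a gripper value outside its range is refused whole. The fingers move at their own pace and stop on an object; "squeeze" is the grip in N (left out, the last holds). Time passes only in rows, so rows that do not move let the fingers close. It gives the time, the measured TCP pose, the force, the opening and the grip force at its end, in the units of the state.
- bot.get_obs(): the state, without advancing time (a new reading comes with each control period).
- bot.camera(name): name is "scene" or "top" or "wrist"; returns the picture (400x640x3 uint8, red, green, blue); there is no depth.
- bot.camera_info(name): a dict with "fovy" (degrees; the focal length in pixels is half the picture's height over the tangent of half this angle, whatever the lens; pixels are square), "cx", "cy" (the principal point, pixels), "R" (3x3) and "t" (3): a world point X has camera coordinates R X + t. Camera axes: x right, y down, z forward; pixel columns grow to the right and rows downward; lengths in m; the calibration is good to about 2 mm. A picture is of the moment at which its call begins: read the wrist's pose just before it. camera_info takes no time and is no camera call; for the wrist camera it gives the pose at the moment of the call.
- bot.job_done(): hands the job in; it is judged then, once.
The state is a dict: "time": time; "q": joint angles; "qd": joint speeds; "joint_efforts": joint torques, N m; "ee_pos": TCP position; "tcp_rot": TCP orientation; "wrist_force": force on the tool from outside, world axes, zero at the start; "torque": the same for the moment, N m; "opening": finger opening in m; "grasp_force": force on a finger pad.
Only numpy, scipy, OpenCV 4.12 (cv2) and the standard library are available. Lean on these libraries where they do the work, as an engineer would, in place of code of your own. Each camera call takes 0.05 s, during which the arm holds its last target. There are 200 camera calls.

## Working session

There is one attempt and no reset: what is moved stays moved. The work goes in short steps, Python scripts to look and compute and a tool call to move; the robot and the scene stay as the last step left them, time stands still between calls to the robot, and variables do not carry over. Pictures are saved under pics/ and viewed, at most 11 in all, crops included, and the job is handed in when it is done.

Besides the shell and the picture viewer there is one more tool, called after "Request:" by a JSON object that holds its "method" and its "body", one argument or row to a line. play_rows: Moves the arm, as the interface text tells. Its arguments: {"type":"object","properties":{"increments":{"type":"array"},"squeeze":{"type":"number"}},"required":["increments"]}

```bash
mkdir -p pics
python3 - <<'E'
from workcell import bot
import cv2,numpy as np
o=bot.get_obs();print(o['ee_pos'],o['tcp_rot'],o['opening'],bot.tcp_to_tips)
for n in('top','scene'):
    im=bot.camera(n);cv2.imwrite(f'pics/{n}0.png',im[:,:,::-1]);i=bot.camera_info(n);print(n,i)
E
```

```text
[ 0.20484242 -0.5102145   0.24961803] [-1.79926880e+02  6.79505770e-04  2.18740454e+01] 0.08529481641538768 0.019
top {'fovy': 49.9749786160564, 'cx': 323.4753750962815, 'cy': 202.4757971501657, 'R': array([[-0.00691591, -0.9999628 , -0.00515419],
       [-0.9830368 ,  0.00774337, -0.18324491],
       [ 0.183278  ,  0.00379946, -0.98305378]]), 't': array([-0.02518985,  0.5969042 ,  1.64032802])}
scene {'fovy': 51.52357575086796, 'cx': 322.7874253693248, 'cy': 201.99807147590903, 'R': array([[ 0.61843789,  0.78582448,  0.0038031 ],
       [ 0.56476111, -0.44108711, -0.69748624],
       [-0.54642426,  0.43349976, -0.71658809]]), 't': array([-0.36042111, -0.29566404,  1.73987752])}
```

View pics/top0.png

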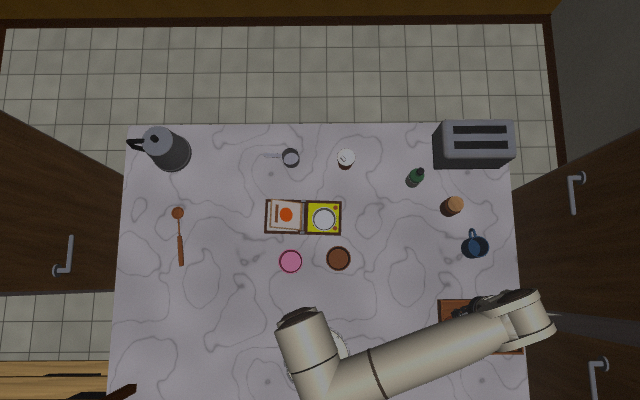

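View pics/scene0.png

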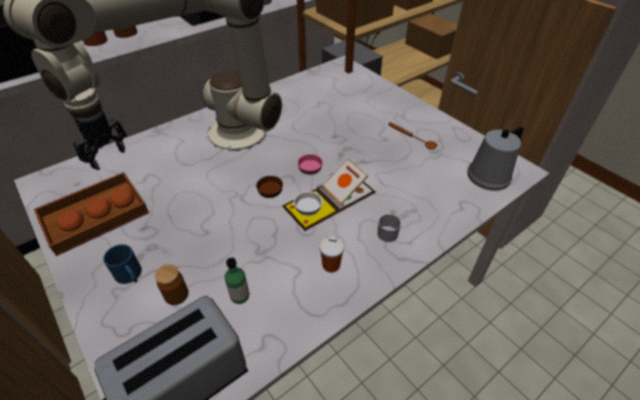

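The top view shows the board at px (265–341, 200–235), with the dish at (323,218) and the raised leaf to the left. The scene view agrees, and the brown and pink dishes are decoys. I'll get rough numbers first, then use the wrist camera.

```bash
cat > h.py <<'E'
from workcell import bot
import cv2,numpy as np
from scipy.spatial.transform import Rotation as Ro
def cast(i,uv,z):
    f=200/np.tan(np.radians(i['fovy']/2)); uv=np.atleast_2d(uv).astype(float)
    d=np.c_[(uv[:,0]-i['cx'])/f,(uv[:,1]-i['cy'])/f,np.ones(len(uv))]@i['R']
    c=-i['R'].T@i['t']; return c+d*((z-c[2])/d[:,2])[:,None]
def proj(i,X):
    f=200/np.tan(np.radians(i['fovy']/2)); p=np.atleast_2d(X)@i['R'].T+i['t']
    return p[:,:2]/p[:,2:]*f+[i['cx'],i['cy']]
E
python3 - <<'E'
from h import *
im=cv2.imread('pics/top0.png');i=bot.camera_info('top')
hsv=cv2.cvtColor(im,cv2.COLOR_BGR2HSV)
m=cv2.inRange(hsv,(22,150,90),(35,255,255));m[:190]=0;m[245:]=0;m[:,:260]=0;m[:,345:]=0
p=cv2.findNonZero(m);r=cv2.minAreaRect(p);print('yellow',r,cast(i,cv2.boxPoints(r),.006).round(4).tolist(),cast(i,r[0],.006))
for nm,uv,z in [('dish rim',(324,218),.03),('brown',(338,258),.03),('pink',(291,261),.03),('spillcup',(346,158),.1),('meas',(290,158),.06),('corners',[(265,200),(341,202),(341,235),(265,233)],.006),('oil',(416,177),.1),('jar',(455,205),.1),('spoon',(180,250),.0)]: print(nm,cast(i,uv,z).round(3).tolist())
crop=cv2.resize(im[190:245,255:350],None,fx=8,fy=8,interpolation=cv2.INTER_CUBIC);cv2.imwrite('pics/c0.png',crop)
ic=bot.camera_info('wrist');R=Ro.from_euler('xyz',bot.get_obs()['tcp_rot'],degrees=True).as_matrix()
c=-ic['R'].T@ic['t'];print('cam in tool',R.T@(c-bot.get_obs()['ee_pos']),(ic['R']@R).round(3),ic['fovy'])
E
```

```text
yellow ((322.5, 217.5), (29.0, 31.0), 90.0) [[0.6042, 0.0376, 0.006], [0.6032, -0.0884, 0.006], [0.4848, -0.0869, 0.006], [0.4858, 0.0376, 0.006]] [[ 0.54413232 -0.02504365  0.006     ]]
dish rim [[0.538, -0.031, 0.03]]
brown [[0.38, -0.085, 0.03]]
pink [[0.369, 0.099, 0.03]]
spillcup [[0.765, -0.119, 0.1]]
meas [[0.779, 0.104, 0.06]]
corners [[0.618, 0.209, 0.006], [0.607, -0.101, 0.006], [0.473, -0.099, 0.006], [0.483, 0.206, 0.006]]
oil [[0.686, -0.39, 0.1]]
jar [[0.575, -0.534, 0.1]]
spoon [[0.418, 0.547, 0.0]]
cam in tool [ 0.06943924 -0.0002904  -0.12307194] [[-0.     1.     0.   ]
 [-0.963 -0.    -0.27 ]
 [-0.27  -0.     0.963]] 60.00596704367159
```

View pics/c0.png

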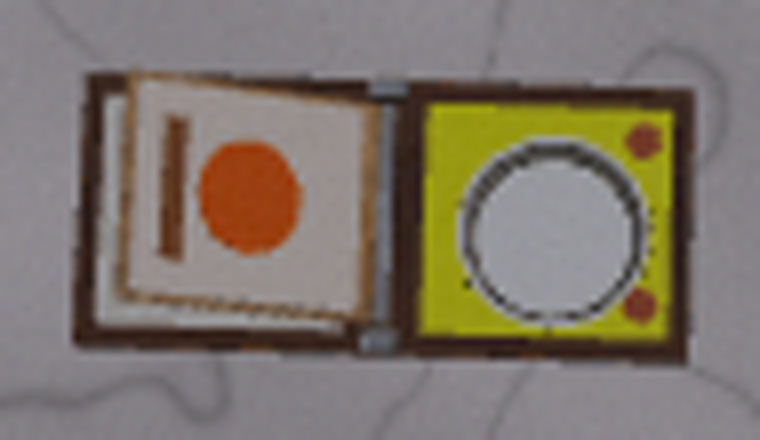

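The enlarged crop shows the board corners at crop px (86,73), (692,90), (685,360) and (75,345), which puts its yaw at about −2° and its centre near (0.545, 0.054). The dish rim is centred at about (552,232). I'll turn the hand and move above the board for a close wrist view.

Request:
{"method": "play_rows", "body": {
  "increments": [
    {"slide": [0, 0, 0], "angular": [0, 0, 8.5], "claw": 0.2},
    {"slide": [0, 0, 0], "angular": [0, 0, 8.5], "claw": 0.2},
    {"slide": [0, 0, 0], "angular": [0, 0, 8.5], "claw": 0.2},
    {"slide": [0, 0, 0], "angular": [0, 0, 8.5], "claw": 0.2},
    {"slide": [0, 0, 0], "angular": [0, 0, 8.5], "claw": 0.2},
    {"slide": [0, 0, 0], "angular": [0, 0, 8.5], "claw": 0.2},
    {"slide": [0, 0, 0], "angular": [0, 0, 8.5], "claw": 0.2},
    {"slide": [0, 0, 0], "angular": [0, 0, 8.5], "claw": 0.2}
  ]
}}

```text
time: 0.9
ee_pos: [0.2049, -0.5103, 0.2499]
tcp_rot: [-180.0, 0.0, -46.5]
wrist_force: [0.9, -0.3, 0.4]
opening: 0.0512
grasp_force: 0.0
```

Request:
{"method": "play_rows", "body": {
  "increments": [
    {"slide": [0, 0, 0], "angular": [0, 0, 8.5], "claw": 0.2},
    {"slide": [0, 0, 0], "angular": [0, 0, 8.5], "claw": 0.2},
    {"slide": [0, 0, 0], "angular": [0, 0, 8.5], "claw": 0.2},
    {"slide": [0, 0, 0], "angular": [0, 0, 8.5], "claw": 0.2},
    {"slide": [0, 0, 0], "angular": [0, 0, 8.5], "claw": 0.2},
    {"slide": [0, 0, 0], "angular": [0, 0, 3.4], "claw": 0.2},
    {"slide": [0, 0, 0], "angular": [0, 0, 0], "claw": 0.2}
  ]
}}

```text
time: 1.6
ee_pos: [0.0929, -0.5355, 0.2498]
tcp_rot: [-175.3, 0.9, -82.4]
wrist_force: [0.1, 0.1, 0.1]
opening: 0.0512
grasp_force: 0.0
```

Request:
{"method": "play_rows", "body": {
  "increments": [
    {"slide": [-35, -20, 0], "angular": [0, 0, 0], "claw": 0.2},
    {"slide": [-35, -20, 0], "angular": [0, 0, 0], "claw": 0.2},
    {"slide": [-35, -20, 0], "angular": [0, 0, 0], "claw": 0.2},
    {"slide": [-35, -20, 0], "angular": [0, 0, 0], "claw": 0.2},
    {"slide": [-35, -20, 0], "angular": [0, 0, 0], "claw": 0.2},
    {"slide": [-35, -20, 0], "angular": [0, 0, 0], "claw": 0.2},
    {"slide": [-35, -20, 0], "angular": [0, 0, 0], "claw": 0.2},
    {"slide": [-35, -20, 0], "angular": [0, 0, 0], "claw": 0.2}
  ]
}}

```text
time: 2.4
ee_pos: [0.1043, -0.249, 0.2722]
tcp_rot: [-171.0, 0.8, -76.1]
wrist_force: [0.4, 0.1, 0.8]
opening: 0.0516
grasp_force: 0.0
```

Request:
{"method": "play_rows", "body": {
  "increments": [
    {"slide": [-35, -20, 0], "angular": [0, 0, 0], "claw": 0.2},
    {"slide": [-35, -20, 0], "angular": [0, 0, 0], "claw": 0.2},
    {"slide": [-35, -20, 0], "angular": [0, 0, 0], "claw": 0.2},
    {"slide": [-35, -20, 0], "angular": [0, 0, 0], "claw": 0.2},
    {"slide": [-35, -20, 0], "angular": [0, 0, 0], "claw": 0.2},
    {"slide": [-35, -20, 0], "angular": [0, 0, 0], "claw": 0.2},
    {"slide": [-35, -20, 0], "angular": [0, 0, 0], "claw": 0.2},
    {"slide": [0, 0, 0], "angular": [0, 0, 0], "claw": 0.2}
  ]
}}

```text
time: 3.2
ee_pos: [0.0814, -0.0576, 0.3399]
tcp_rot: [-166.7, 4.0, -73.0]
wrist_force: [0.0, -0.9, -0.2]
opening: 0.0515
grasp_force: 0.0
```

Run:
```python
from h import *
o=bot.get_obs();print(o['time'],o['ee_pos'],o['tcp_rot'],o['opening'],o['q'])
i=bot.camera_info('wrist');im=bot.camera('wrist');cv2.imwrite('pics/w0.png',im[:,:,::-1]);np.save('w0.npy',i,allow_pickle=True)
```

```text
3.2 [ 0.08138494 -0.05762345  0.33990271] [-166.74046743    3.98832806  -72.95045392] 0.05145886564993427 [-73.00794734 -48.55100607 -16.75367684 125.79917025  13.25552695
 179.94107591]
```

View pics/w0.png

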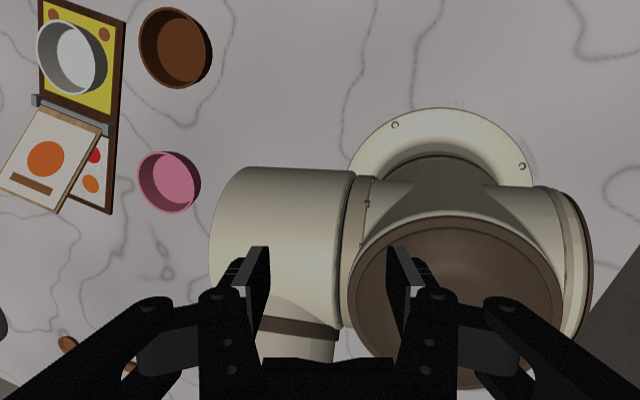

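The view shows the arm folded back: joint 6 hit its +180° end and the moves were cut short. The board is at px (40–125, 0–210), and nothing was touched. I'll back out and turn the other way.

```bash
cat >> h.py <<'E'
from scipy.linalg import expm,logm
def T(p,r):
    M=np.eye(4);M[:3,:3]=Ro.from_euler('xyz',r,degrees=True).as_matrix();M[:3,3]=p;return M
def rows(T0,T1,n):
    S=expm(np.real(logm(np.linalg.inv(T0)@T1))/n)
    print(n,'x slide',(S[:3,3]*1000).round(1).tolist(),'ang',np.degrees(Ro.from_matrix(S[:3,:3]).as_rotvec()).round(2).tolist())
def now():
    o=bot.get_obs();return T(o['ee_pos'],o['tcp_rot'])
E
python3 - <<'E'
from h import *
A=now();B=T([.13,-.38,.25],[180,0,-40]);rows(A,B,8)
C=T([.13,-.38,.25],[180,0,88]);rows(B,C,16)
D=T([.52,-.03,.25],[180,0,88]);rows(C,D,12)
E
```

```text
8 x slide [38.2, 17.2, 7.8] ang [-1.75, 0.0, -4.16]
16 x slide [0.0, 0.0, 0.0] ang [-0.0, 0.0, -8.0]
12 x slide [30.3, 31.5, 0.0] ang [0.0, -0.0, -0.0]
```

Request:
{"method": "play_rows", "body": {
  "increments": [
    {"slide": [38, 17, 8], "angular": [-1.7, 0, -4.2], "claw": 0.2},
    {"slide": [38, 17, 8], "angular": [-1.7, 0, -4.2], "claw": 0.2},
    {"slide": [38, 17, 8], "angular": [-1.7, 0, -4.2], "claw": 0.2},
    {"slide": [38, 17, 8], "angular": [-1.7, 0, -4.2], "claw": 0.2},
    {"slide": [38, 17, 8], "angular": [-1.7, 0, -4.2], "claw": 0.2},
    {"slide": [38, 17, 8], "angular": [-1.7, 0, -4.2], "claw": 0.2},
    {"slide": [38, 17, 8], "angular": [-1.7, 0, -4.2], "claw": 0.2},
    {"slide": [38, 17, 8], "angular": [-1.7, 0, -4.2], "claw": 0.2}
  ]
}}

```text
time: 4.05
ee_pos: [0.1319, -0.3789, 0.246]
tcp_rot: [-179.6, 0.0, -39.6]
wrist_force: [-0.1, -0.4, 0.4]
opening: 0.0513
grasp_force: 0.0
```

Request:
{"method": "play_rows", "body": {
  "increments": [
    {"slide": [0, 0, 0], "angular": [0, 0, -8], "claw": 0.2},
    {"slide": [0, 0, 0], "angular": [0, 0, -8], "claw": 0.2},
    {"slide": [0, 0, 0], "angular": [0, 0, -8], "claw": 0.2},
    {"slide": [0, 0, 0], "angular": [0, 0, -8], "claw": 0.2},
    {"slide": [0, 0, 0], "angular": [0, 0, -8], "claw": 0.2},
    {"slide": [0, 0, 0], "angular": [0, 0, -8], "claw": 0.2},
    {"slide": [0, 0, 0], "angular": [0, 0, -8], "claw": 0.2},
    {"slide": [0, 0, 0], "angular": [0, 0, -8], "claw": 0.2}
  ]
}}

```text
time: 4.85
ee_pos: [0.1315, -0.3774, 0.2467]
tcp_rot: [-179.8, -0.4, 24.6]
wrist_force: [0.7, -0.7, -0.2]
opening: 0.0514
grasp_force: 0.0
```

Request:
{"method": "play_rows", "body": {
  "increments": [
    {"slide": [0, 0, 0], "angular": [0, 0, -8], "claw": 0.2},
    {"slide": [0, 0, 0], "angular": [0, 0, -8], "claw": 0.2},
    {"slide": [0, 0, 0], "angular": [0, 0, -8], "claw": 0.2},
    {"slide": [0, 0, 0], "angular": [0, 0, -8], "claw": 0.2},
    {"slide": [0, 0, 0], "angular": [0, 0, -8], "claw": 0.2},
    {"slide": [0, 0, 0], "angular": [0, 0, -8], "claw": 0.2},
    {"slide": [0, 0, 0], "angular": [0, 0, -8], "claw": 0.2},
    {"slide": [0, 0, 0], "angular": [0, 0, -8], "claw": 0.2}
  ]
}}

```text
time: 5.65
ee_pos: [0.1315, -0.3773, 0.2466]
tcp_rot: [179.7, -0.4, 88.6]
wrist_force: [1.3, 0.7, -0.3]
opening: 0.0511
grasp_force: 0.0
```

Run:
```python
from h import *
o=bot.get_obs();print(o['time'],o['ee_pos'],o['tcp_rot'],o['opening'],o['q'])
r=o['tcp_rot'];rows(now(),T([.52,-.03,.25],[180,0,r[2]]),12)
```

```text
5.65 [ 0.13146422 -0.37733938  0.24663546] [179.72314374  -0.35755085  88.5883137 ] 0.05107038580490922 [-71.04738219 -15.26752865  -9.09733802  96.40905186   0.38397548
  20.36436758]
12 x slide [29.7, 31.7, -0.1] ang [0.02, -0.03, -0.0]
```

Request:
{"method": "play_rows", "body": {
  "increments": [
    {"slide": [34, 32, 0], "angular": [0, 0, 0], "claw": 0.2},
    {"slide": [34, 32, 0], "angular": [0, 0, 0], "claw": 0.2},
    {"slide": [34, 32, 0], "angular": [0, 0, 0], "claw": 0.2},
    {"slide": [34, 32, 0], "angular": [0, 0, 0], "claw": 0.2},
    {"slide": [34, 32, 0], "angular": [0, 0, 0], "claw": 0.2},
    {"slide": [34, 32, 0], "angular": [0, 0, 0], "claw": 0.2},
    {"slide": [34, 32, 0], "angular": [0, 0, 0], "claw": 0.2},
    {"slide": [34, 32, 0], "angular": [0, 0, 0], "claw": 0.2}
  ]
}}

```text
time: 6.45
ee_pos: [0.3969, -0.1114, 0.2498]
tcp_rot: [179.7, -0.3, 88.3]
wrist_force: [1.1, -1.9, 0.2]
opening: 0.0509
grasp_force: 0.0
```

Request:
{"method": "play_rows", "body": {
  "increments": [
    {"slide": [34, 32, 0], "angular": [0, 0, 0], "claw": 0.2},
    {"slide": [34, 32, 0], "angular": [0, 0, 0], "claw": 0.2},
    {"slide": [34, 32, 0], "angular": [0, 0, 0], "claw": 0.2},
    {"slide": [34, 32, 0], "angular": [0, 0, 0], "claw": 0.2},
    {"slide": [0, 0, 0], "angular": [0, 0, -8.5], "claw": 0.2},
    {"slide": [0, 0, 0], "angular": [0, 0, -8.5], "claw": 0.2},
    {"slide": [0, 0, 0], "angular": [0, 0, -8.5], "claw": 0.2},
    {"slide": [0, 0, 0], "angular": [0, 0, -8.5], "claw": 0.2}
  ]
}}

```text
time: 7.25
ee_pos: [0.5279, 0.0191, 0.2507]
tcp_rot: [179.6, -0.1, 122.6]
wrist_force: [-0.4, -0.3, 0.8]
opening: 0.0513
grasp_force: 0.0
```

Request:
{"method": "play_rows", "body": {
  "increments": [
    {"slide": [0, 0, 0], "angular": [0, 0, -8.5], "claw": 0.2},
    {"slide": [0, 0, 0], "angular": [0, 0, -8.5], "claw": 0.2},
    {"slide": [0, 0, 0], "angular": [0, 0, -8.5], "claw": 0.2},
    {"slide": [0, 0, 0], "angular": [0, 0, -8.5], "claw": 0.2},
    {"slide": [0, 0, 0], "angular": [0, 0, -8.5], "claw": 0.2},
    {"slide": [0, 0, 0], "angular": [0, 0, -8.5], "claw": 0.2},
    {"slide": [0, 0, 0], "angular": [0, 0, -8.5], "claw": 0.2},
    {"slide": [0, 0, 0], "angular": [0, 0, -8.5], "claw": 0.2}
  ]
}}

```text
time: 8.05
ee_pos: [0.5279, 0.0189, 0.2509]
tcp_rot: [179.8, 0.3, -169.4]
wrist_force: [-0.1, 0.7, 0.1]
opening: 0.0511
grasp_force: 0.0
```

Request:
{"method": "play_rows", "body": {
  "increments": [
    {"slide": [0, 0, 0], "angular": [0, 0, -8.5], "claw": 0.2},
    {"slide": [0, 0, 0], "angular": [0, 0, -8.5], "claw": 0.2},
    {"slide": [0, 0, 0], "angular": [0, 0, -8.5], "claw": 0.2},
    {"slide": [0, 0, 0], "angular": [0, 0, -8.5], "claw": 0.2},
    {"slide": [0, 0, 0], "angular": [0, 0, -8.5], "claw": 0.2},
    {"slide": [0, 0, 0], "angular": [0, 0, -8.5], "claw": 0.2},
    {"slide": [0, 0, 0], "angular": [0, 0, -8.5], "claw": 0.2},
    {"slide": [0, 0, 0], "angular": [0, 0, -8.5], "claw": 0.2}
  ]
}}

```text
time: 8.85
ee_pos: [0.5279, 0.0189, 0.2509]
tcp_rot: [-179.8, 0.4, -101.4]
wrist_force: [-0.1, 0.2, 1.0]
opening: 0.0514
grasp_force: 0.0
```

Request:
{"method": "play_rows", "body": {
  "increments": [
    {"slide": [0, 0, 0], "angular": [0, 0, -8.5], "claw": 0.2},
    {"slide": [0, 0, 0], "angular": [0, 0, 0], "claw": 0.2},
    {"slide": [0, 0, 0], "angular": [0, 0, 0], "claw": 0.2}
  ]
}}

```text
time: 9.15
ee_pos: [0.5277, 0.0188, 0.2515]
tcp_rot: [-179.7, 0.3, -93.5]
wrist_force: [-0.5, 0.0, -0.7]
opening: 0.051
grasp_force: 0.0
```

Run:
```python
from h import *
o=bot.get_obs();print(o['time'],o['ee_pos'],o['tcp_rot'],o['opening'],o['q'])
i=bot.camera_info('wrist');im=bot.camera('wrist');cv2.imwrite('pics/w1.png',im[:,:,::-1]);np.save('w1.npy',i,allow_pickle=True)
```

```text
9.15 [0.52774803 0.01877331 0.25151394] [-179.74054932    0.33132515  -93.51146121] 0.05099149603338355 [  1.88343156   1.69694207   6.77615888  94.78976039   0.30546036
 -84.60358547]
```

View pics/w1.png

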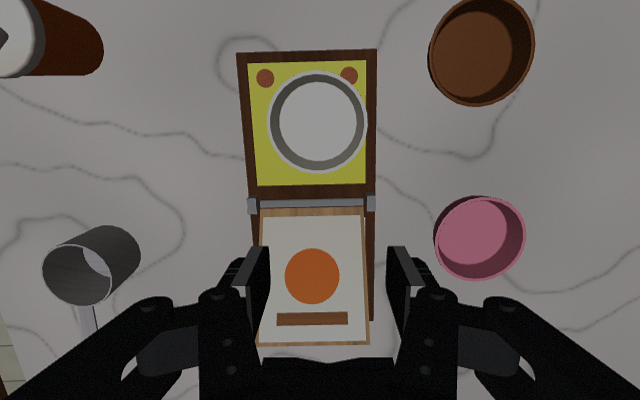

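The view shows the board's far corners at px (237,53) and (376,49), the knuckle tops at (252,206) and (371,203), the dish rim centred at (318,122), and the leaf's edge corners at (257,346) and (369,344). Now to compute positions from these.

Run:
```python
from h import *
i=np.load('w1.npy',allow_pickle=True).item()
c=cast(i,[(237,53),(376,49)],.006);k=cast(i,[(252,205),(371,202)],.02)
print(c,k)
d=c[0]-c[1];print('width',np.linalg.norm(d),'yaw',np.degrees(np.arctan2(d[1],d[0])))
d=k[0]-k[1];print('kn',np.linalg.norm(d),'yaw',np.degrees(np.arctan2(d[1],d[0])))
O=k.mean(0);E=c.mean(0);v=(O-E)[:2];print('kn to edge',np.linalg.norm(v),'yaw',np.degrees(np.arctan2(-v[0],v[1])))
im=cv2.imread('pics/w1.png');g=cv2.cvtColor(im,cv2.COLOR_BGR2HSV)
m=cv2.inRange(g,(22,120,90),(35,255,255));m=255-m;m[:75]=0;m[178:]=0;m[:,:262]=0;m[:,372:]=0
m&=cv2.inRange(g,(0,0,60),(179,60,255));q=max(cv2.findContours(m,0,1)[0],key=cv2.contourArea);e=cv2.fitEllipse(q);print(e,'dish',cast(i,e[0],.036))
ang=e[1][0]/2;print('dia',np.linalg.norm(cast(i,(e[0][0]+ang,e[0][1]),.036)-cast(i,(e[0][0]-ang,e[0][1]),.036)))
y=np.radians(-2.);a=np.array([-np.sin(y),np.cos(y),0]);H=np.array([*O[:2],.011])
for th in np.arange(.2,.75,.05): print(th.round(2),proj(i,H+.145*(np.cos(th)*a+np.sin(th)*np.array([0,0,1])))[0].round(1))
```

```text
[[ 0.61174907 -0.10078908  0.006     ]
 [ 0.47491933 -0.09594092  0.006     ]] [[0.61250518 0.05178493 0.02      ]
 [0.48550778 0.05606577 0.02      ]]
width 0.1369156111192484 yaw -2.029257100777534
kn 0.12706952902087268 yaw -1.9305991591071936
kn to edge 0.1523959447982082 yaw -2.133082289596474
((316.729248046875, 122.28121948242188), (99.72987365722656, 101.06721496582031), 115.5274429321289) dish [[ 0.53675352 -0.03105497  0.036     ]]
dia 0.09515049555631447
0.2 [315.5 329.5]
0.25 [315.2 332.4]
0.3 [314.9 334.9]
0.35 [314.5 337.3]
0.4 [314.2 339.3]
0.45 [313.8 341.1]
0.5 [313.4 342.6]
0.55 [313.  343.8]
0.6 [312.5 344.6]
0.65 [312. 345.]
0.7 [311.6 345. ]
```

Run:
```python
from h import *
i=np.load('w1.npy',allow_pickle=True).item();t=bot.camera_info('top')
P=lambda i:(lambda f:np.array([[f,0,i['cx']],[0,f,i['cy']],[0,0,1]])@np.c_[i['R'],i['t']])(200/np.tan(np.radians(i['fovy']/2)))
X=cv2.triangulatePoints(P(i),P(t),np.array([[257,369],[346.,344]]),np.array([[271.25,269.75],[199.1,227.25]]));X=(X[:3]/X[3]).T;print(X)
for x in X: d=x-[.549,.054,.011];print(np.linalg.norm(d[1:]),np.arctan2(d[2],d[1]))
for th in (.3,.4,.5,.6):
    y=np.radians(-2.);a=np.array([-np.sin(y),np.cos(y),0]);b=np.array([np.cos(y),np.sin(y),0]);Z=np.array([0,0,1.])
    E=np.array([.549,.054,.011])+.145*(np.cos(th)*a+np.sin(th)*Z)
    p=proj(i,[E+.056*b,E-.056*b]);q=proj(t,[E+.056*b,E-.056*b]);print(th,E,p.round(1).tolist(),q.round(1).tolist())
# descend rows
S=T([.5375,.0285,.15],[180,0,-92]);rows(now(),S,3)
```

```text
[[0.60535077 0.1721088  0.09302098]
 [0.49670079 0.17708934 0.09038415]]
0.14379543945734988 0.6069932625966908
0.14646783971587576 0.5728036335429463
0.3 [0.55383441 0.19243941 0.05385043] [[263.3, 336.0], [366.6, 334.0]] [[267.9, 199.7], [266.4, 227.8]]
0.4 [0.55366096 0.18747249 0.06746566] [[260.6, 340.4], [368.0, 338.4]] [[268.7, 199.1], [267.2, 227.4]]
0.5 [0.55344094 0.18117195 0.0805167 ] [[257.6, 343.7], [369.4, 341.6]] [[269.9, 198.5], [268.4, 227.0]]
0.6 [0.55317655 0.17360076 0.09287316] [[254.4, 345.7], [370.9, 343.5]] [[271.4, 197.9], [269.9, 226.7]]
3 x slide [-3.3, -3.0, 33.9] ang [-0.09, 0.11, -0.5]
```

Leaf angle is about 0.53 rad, with its edge at y≈0.178, z≈0.086. The spine is at (0.549, 0.054) and the dish at (0.537, −0.031). The sizes check out, so I'm descending behind the dish.

Request:
{"method": "play_rows", "body": {
  "increments": [
    {"slide": [-3.3, -3, 34], "angular": [0, 0, -0.5], "claw": 0.2},
    {"slide": [-3.3, -3, 34], "angular": [0, 0, -0.5], "claw": 0.2},
    {"slide": [-3.3, -3, 34], "angular": [0, 0, -0.5], "claw": 0.2},
    {"slide": [0, 0, 0], "angular": [0, 0, 0], "claw": 0.2}
  ]
}}

```text
time: 9.6
ee_pos: [0.5358, 0.0288, 0.1457]
tcp_rot: [179.9, 0.3, -91.9]
wrist_force: [-0.7, 0.5, -0.4]
opening: 0.051
grasp_force: 0.0
```

Request:
{"method": "play_rows", "body": {
  "increments": [
    {"slide": [0, 0, 30], "angular": [0, 0, 0], "claw": 0.2},
    {"slide": [0, 0, 30], "angular": [0, 0, 0], "claw": 0.2},
    {"slide": [0, 0, 30], "angular": [0, 0, 0], "claw": 0.2},
    {"slide": [0, 0, 15], "angular": [0, 0, 0], "claw": 0.2},
    {"slide": [0, 0, 10], "angular": [0, 0, 0], "claw": 0.2},
    {"slide": [0, 0, 0], "angular": [0, 0, 0], "claw": 0.2}
  ]
}}

```text
time: 10.2
ee_pos: [0.5384, 0.0293, 0.0356]
tcp_rot: [-179.7, 0.3, -91.8]
wrist_force: [0.1, 0.5, -0.1]
opening: 0.0512
grasp_force: 0.0
```

Request:
{"method": "play_rows", "body": {
  "increments": [
    {"slide": [4, 0, 3], "angular": [0, 0, 0], "claw": 0.2},
    {"slide": [8, 0, 0], "angular": [0, 0, 0], "claw": 0.2},
    {"slide": [8, 0, 0], "angular": [0, 0, 0], "claw": 0.2},
    {"slide": [8, 0, 0], "angular": [0, 0, 0], "claw": 0.2},
    {"slide": [8, 0, 0], "angular": [0, 0, 0], "claw": 0.2},
    {"slide": [8, 0, 0], "angular": [0, 0, 0], "claw": 0.2},
    {"slide": [8, 0, 0], "angular": [0, 0, 0], "claw": 0.2},
    {"slide": [8, 0, 0], "angular": [0, 0, 0], "claw": 0.2}
  ]
}}

```text
time: 11.0
ee_pos: [0.5366, -0.0313, 0.0323]
tcp_rot: [-179.7, 0.3, -91.8]
wrist_force: [0.9, 1.3, 2.5]
opening: 0.0514
grasp_force: 1.5
```

Request:
{"method": "play_rows", "body": {
  "increments": [
    {"slide": [8, 0, 0], "angular": [0, 0, 0], "claw": 0.2},
    {"slide": [8, 0, 0], "angular": [0, 0, 0], "claw": 0.2},
    {"slide": [8, 0, 0], "angular": [0, 0, 0], "claw": 0.2},
    {"slide": [8, 0, 0], "angular": [0, 0, 0], "claw": 0.2},
    {"slide": [8, 0, 0], "angular": [0, 0, 0], "claw": 0.2},
    {"slide": [8, 0, 0], "angular": [0, 0, 0], "claw": 0.2},
    {"slide": [8, 0, 0], "angular": [0, 0, 0], "claw": 0.2},
    {"slide": [8, 0, 0], "angular": [0, 0, 0], "claw": 0.2}
  ]
}}

```text
time: 11.8
ee_pos: [0.5345, -0.0953, 0.0317]
tcp_rot: [-179.7, 0.3, -91.8]
wrist_force: [1.3, 1.3, -0.4]
opening: 0.0511
grasp_force: 0.4
```

Run:
```python
from h import *
o=bot.get_obs();print(o['ee_pos'],o['tcp_rot'],o['wrist_force'])
i=bot.camera_info('wrist');im=bot.camera('wrist');cv2.imwrite('pics/w2.png',im[:,:,::-1]);np.save('w2.npy',i,allow_pickle=True)
print(proj(i,[.549-.035*.155,.054-.155,.006]))
```

```text
[ 0.53445746 -0.09530195  0.03166823] [-179.7061983     0.33561047  -91.78387588] [ 1.25507395  1.29496248 -0.41590472]
[[309.18715357 243.5910007 ]]
```

View pics/w2.png

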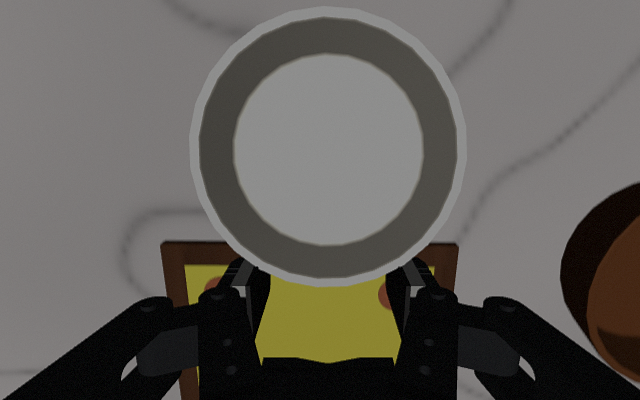

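The dish is almost off the board: its rim is centred at px (328,146), and the board's edge at row 243 passes beneath its near side. I'll push 18 mm more, then back off and rise.

Request:
{"method": "play_rows", "body": {
  "increments": [
    {"slide": [6, 0, 0], "angular": [0, 0, 0], "claw": 0.2},
    {"slide": [6, 0, 0], "angular": [0, 0, 0], "claw": 0.2},
    {"slide": [6, 0, 0], "angular": [0, 0, 0], "claw": 0.2},
    {"slide": [0, 0, 0], "angular": [0, 0, 0], "claw": 0.2},
    {"slide": [-10, 0, 0], "angular": [0, 0, 0], "claw": 0.2},
    {"slide": [-20, 0, -10], "angular": [0, 0, 0], "claw": 0.2},
    {"slide": [-10, 0, -40], "angular": [0, 0, 0], "claw": 0.2},
    {"slide": [0, 0, -50], "angular": [0, 0, 0], "claw": 0.2}
  ]
}}

```text
time: 12.65
ee_pos: [0.5333, -0.0711, 0.1311]
tcp_rot: [-179.9, 0.4, -91.7]
wrist_force: [1.7, -1.5, -0.3]
opening: 0.0512
grasp_force: 0.0
```

Request:
{"method": "play_rows", "body": {
  "increments": [
    {"slide": [0, 0, -50], "angular": [0, 0, 0], "claw": 0.2},
    {"slide": [0, 0, -40], "angular": [0, 0, 0], "claw": 0.2},
    {"slide": [0, 0, 0], "angular": [0, 0, 0], "claw": 0.2}
  ]
}}

```text
time: 12.95
ee_pos: [0.5359, -0.0731, 0.2284]
tcp_rot: [-179.2, 0.3, -91.7]
wrist_force: [0.5, -0.1, -0.4]
opening: 0.0514
grasp_force: 0.0
```

Run:
```python
from h import *
o=bot.get_obs();print(o['ee_pos'],o['tcp_rot'],o['wrist_force'])
i=bot.camera_info('wrist');im=bot.camera('wrist');cv2.imwrite('pics/w3.png',im[:,:,::-1]);np.save('w3.npy',i,allow_pickle=True)
g=cv2.cvtColor(im,cv2.COLOR_RGB2HSV)
print('edge px',proj(i,[[.549-.035*.155,.054-.155,.006],[.5365,-.166,.03]]))
```

```text
[ 0.53588449 -0.07308894  0.22835241] [-179.17959019    0.27913073  -91.74292929] [ 0.5339476  -0.11153104 -0.35948493]
edge px [[322.9094561  144.34930229]
 [327.7024272   72.41132252]]
```

View pics/w3.png

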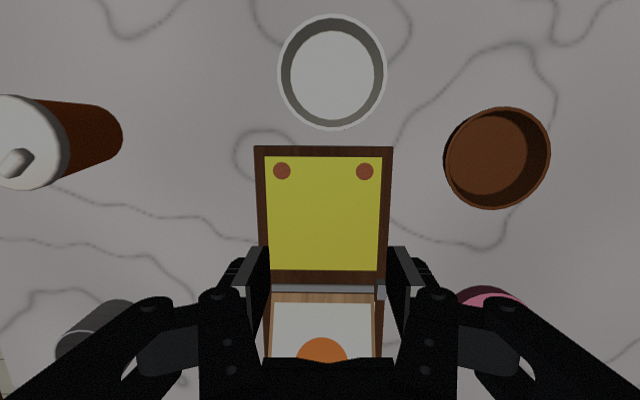

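The dish is clear of the board, centred at px (332,73), which matches the predicted (0.536, −0.166); the board edge is at row 146. Next I'll plan the leaf swing.

```bash
cat > leaf.py <<'E'
from h import *
y=np.radians(-2.);U=np.array([-np.sin(y),np.cos(y),0]);B=np.array([np.cos(y),np.sin(y),0]);Z=np.array([0,0,1.])
H=np.array([.549,.054,.011])-.010*B
TIP=.017
def pose(Qu,Qz,a):   # tip upper corner at (u,z) relative to spine line on counter
    a=np.radians(a);zt=-np.sin(a)*U-np.cos(a)*Z;xt=-np.cos(a)*U+np.sin(a)*Z;yt=np.cross(zt,xt)
    M=np.eye(4);M[:3,:3]=np.c_[xt,yt,zt];M[:3,3]=np.r_[H[:2],0]+Qu*U+Qz*Z-TIP*zt-.011*xt;return M
def lp(th,r=.105,off=0):
    t=np.radians(th);a=min(50,180-th);q=r*np.array([np.cos(t),np.sin(t)])+(.004-off)*np.array([np.sin(t),-np.cos(t)])
    return pose(q[0],q[1]+.011,a)
def row(A,Bm):
    S=np.linalg.inv(A)@Bm;return (S[:3,3]*1000).round(1).tolist()+np.degrees(Ro.from_matrix(S[:3,:3]).as_rotvec()).round(1).tolist()
E
python3 - <<'E'
from leaf import *
E=pose(.105,.050,50);S=E.copy();S[:3,3]-=.12*E[:3,2]
print('entry',E[:3,3],'start',S[:3,3])
A=now();W=A.copy();W[:3,3]=[S[0,3],S[1,3],.23];rows(A,W,10)
W2=S.copy();W2[2,3]=.23;rows(W,W2,8);rows(W2,S,4);rows(S,E,6)
E
```

```text
entry [0.54337179 0.17936621 0.0525009 ] start [0.54657994 0.27123555 0.12963541]
10 x slide [-34.4, -0.1, -0.3] ang [0.0, -0.0, -0.0]
8 x slide [0.0, 0.0, 0.0] ang [-0.09, 6.29, -0.0]
4 x slide [-19.2, 0.0, 16.1] ang [0.0, -0.0, -0.0]
6 x slide [-0.0, 0.0, 20.0] ang [0.0, -0.0, -0.0]
```

Request:
{"method": "play_rows", "body": {
  "increments": [
    {"slide": [-43, 0, 0], "angular": [0, 0, 0], "claw": 0.2},
    {"slide": [-43, 0, 0], "angular": [0, 0, 0], "claw": 0.2},
    {"slide": [-43, 0, 0], "angular": [0, 0, 0], "claw": 0.2},
    {"slide": [-43, 0, 0], "angular": [0, 0, 0], "claw": 0.2},
    {"slide": [-43, 0, 0], "angular": [0, 0, 0], "claw": 0.2},
    {"slide": [-43, 0, 0], "angular": [0, 0, 0], "claw": 0.2},
    {"slide": [-43, 0, 0], "angular": [0, 0, 0], "claw": 0.2},
    {"slide": [-43, 0, 0], "angular": [0, 0, 0], "claw": 0.2}
  ]
}}

```text
time: 13.8
ee_pos: [0.5439, 0.2723, 0.2224]
tcp_rot: [-179.8, 0.3, -91.8]
wrist_force: [0.4, 0.8, -0.1]
opening: 0.0512
grasp_force: 0.0
```

Request:
{"method": "play_rows", "body": {
  "increments": [
    {"slide": [0, 0, 0], "angular": [-0.1, 6.3, 0], "claw": 0.2},
    {"slide": [0, 0, 0], "angular": [-0.1, 6.3, 0], "claw": 0.2},
    {"slide": [0, 0, 0], "angular": [-0.1, 6.3, 0], "claw": 0.2},
    {"slide": [0, 0, 0], "angular": [-0.1, 6.3, 0], "claw": 0.2},
    {"slide": [0, 0, 0], "angular": [-0.1, 6.3, 0], "claw": 0.2},
    {"slide": [0, 0, 0], "angular": [-0.1, 6.3, 0], "claw": 0.2},
    {"slide": [0, 0, 0], "angular": [-0.1, 6.3, 0], "claw": 0.2},
    {"slide": [0, 0, 0], "angular": [-0.1, 6.3, 0], "claw": 0.2}
  ]
}}

```text
time: 14.6
ee_pos: [0.5438, 0.2694, 0.2205]
tcp_rot: [179.6, -50.1, -91.6]
wrist_force: [-47.8, -41.8, 44.7]
opening: 0.0511
grasp_force: 0.0
```

Run:
```python
from leaf import *
E=pose(.105,.050,50);S=E.copy();S[:3,3]-=.12*E[:3,2]
o=bot.get_obs();print(o['time'],o['ee_pos'],o['tcp_rot'],o['q']);rows(now(),S,4)
```

```text
14.6 [0.5437834  0.26943003 0.22050609] [179.63261902 -50.14946325 -91.62190062] [ 40.66075652  45.57303943  46.97946305 130.53348262 -34.30924699
 -35.02525823]
4 x slide [-17.7, -0.7, 14.2] ang [0.02, -0.04, 0.06]
```

A large wrist force and joint 4 is at its end, so I'm backing off the tilt and checking.

Request:
{"method": "play_rows", "body": {
  "increments": [
    {"slide": [0, 0, 0], "angular": [0, -4, 0], "claw": 0.2},
    {"slide": [0, 0, 0], "angular": [0, -4, 0], "claw": 0.2}
  ]
}}

```text
time: 14.8
ee_pos: [0.5434, 0.27, 0.2155]
tcp_rot: [179.0, -42.2, -91.2]
wrist_force: [0.1, -0.9, 1.2]
opening: 0.051
grasp_force: 0.0
```

Run:
```python
from leaf import *
o=bot.get_obs();print(o['time'],o['ee_pos'],o['tcp_rot'],o['q'],o['wrist_force'],o['joint_efforts'])
im=bot.camera('scene');cv2.imwrite('pics/s1.png',cv2.resize(im[0:260,0:520],(800,400))[:,:,::-1])
```

```text
14.8 [0.54339857 0.26998456 0.21546256] [179.03973628 -42.15791775 -91.2162691 ] [ 39.10301486  39.64086978  41.47502839 122.92750101 -30.05446876
 -40.76808319] [ 0.09300477 -0.86918331  1.20542919] [  3.16653505 -67.70347595  40.21252155   6.45703241  -1.96174443
   0.88663604]
```

View pics/s1.png

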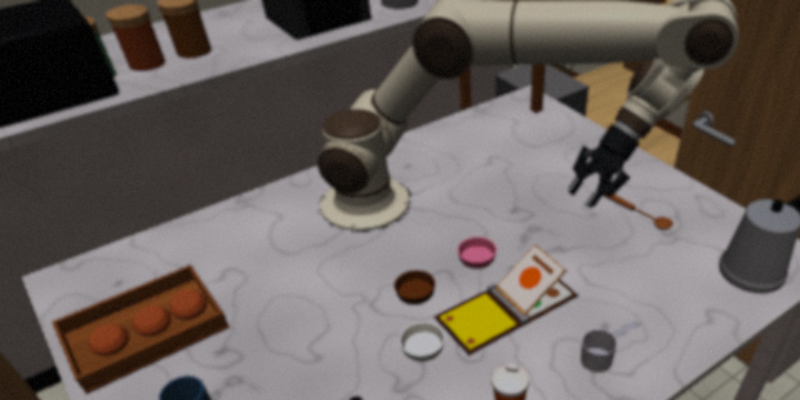

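Now it reads zero force: the spike was joint 4's end stop, not a contact, and the picture shows the hand clear at px (600,175) with the leaf untouched. I'll use a 45° tilt, at lower height.

```bash
sed -i 's/min(50,180-th)/min(45,180-th)/' leaf.py
python3 - <<'E'
from leaf import *
E=pose(.105,.046,45);S=E.copy();S[:3,3]-=.11*E[:3,2]
print(E[:3,3],S[:3,3]);rows(now(),S,5);rows(S,E,6)
E
```

```text
[0.54336151 0.17907196 0.05024264] [0.54607606 0.25680632 0.12802439]
5 x slide [-10.8, -0.6, 15.1] ang [0.05, 0.67, 0.06]
6 x slide [0.0, 0.0, 18.3] ang [0.0, 0.0, 0.0]
```

Request:
{"method": "play_rows", "body": {
  "increments": [
    {"slide": [-11, -0.6, 15], "angular": [0, 0, 0], "claw": 0.2},
    {"slide": [-11, -0.6, 15], "angular": [0, 0, 0], "claw": 0.2},
    {"slide": [-11, -0.6, 15], "angular": [0, 0, 0], "claw": 0.2},
    {"slide": [-11, -0.6, 15], "angular": [0, 1, 0], "claw": 0.2},
    {"slide": [-11, -0.6, 15], "angular": [0.2, 1.5, 0.3], "claw": 0.2},
    {"slide": [0, 0, 0], "angular": [0, 0, 0], "claw": 0.2}
  ]
}}

```text
time: 15.45
ee_pos: [0.5449, 0.2583, 0.1254]
tcp_rot: [179.7, -44.7, -91.9]
wrist_force: [-0.3, -0.2, -0.4]
opening: 0.0511
grasp_force: 0.0
```

Run:
```python
from leaf import *
E=pose(.105,.046,45)
o=bot.get_obs();print(o['time'],o['ee_pos'],o['tcp_rot'],o['q'],o['wrist_force']);rows(now(),E,6)
i=bot.camera_info('wrist');im=bot.camera('wrist');cv2.imwrite('pics/w4.png',im[:,:,::-1])
```

```text
15.45 [0.54491743 0.25827246 0.12536819] [179.73964852 -44.73702764 -91.87237175] [ 38.88444729  40.03943394  30.93801001 113.99207078 -32.01818217
 -39.39142045] [-0.26978025 -0.15538208 -0.40719808]
6 x slide [0.5, -0.2, 18.2] ang [0.03, 0.04, 0.02]
```

View pics/w4.png

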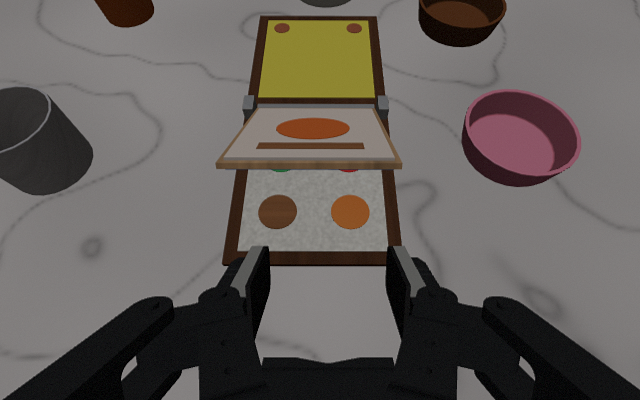

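The view shows the half-raised leaf edge at row ~163 (cols 217–400), with the fingers (cols 255 and 400) aimed beneath it and the space under it free. Joint 4 has margin, so I'm entering under the leaf and computing the arc.

Request:
{"method": "play_rows", "body": {
  "increments": [
    {"slide": [0.5, 0, 18], "angular": [0, 0, 0], "claw": 0.2},
    {"slide": [0.5, 0, 18], "angular": [0, 0, 0], "claw": 0.2},
    {"slide": [0.5, 0, 18], "angular": [0, 0, 0], "claw": 0.2},
    {"slide": [0.5, 0, 18], "angular": [0, 0, 0], "claw": 0.2},
    {"slide": [0.5, 0, 18], "angular": [0, 0, 0], "claw": 0.2},
    {"slide": [0.5, 0, 18], "angular": [0, 0, 0], "claw": 0.2},
    {"slide": [0, 0, 0], "angular": [0, 0, 0], "claw": 0.2}
  ]
}}

```text
time: 16.2
ee_pos: [0.543, 0.1798, 0.0541]
tcp_rot: [180.0, -44.5, -92.1]
wrist_force: [-0.5, -0.1, -0.0]
opening: 0.0515
grasp_force: 0.0
```

Run:
```python
from leaf import *
o=bot.get_obs();print(o['time'],o['ee_pos'],o['tcp_rot'],o['q'],o['wrist_force'])
A=now();rows(A,lp(45),6)
A=lp(45)
for th in range(51,181,6):
    Bm=lp(th);print(th,row(A,Bm),Bm[:3,3].round(3));A=Bm
```

```text
16.2 [0.5429638  0.17981426 0.05411036] [179.99944519 -44.46788355 -92.13881778] [ 33.64721011  33.50680306  13.77219288 100.12160043 -34.6284246
 -44.71179986] [-0.4677848  -0.08468066 -0.0371459 ]
6 x slide [7.2, -0.1, -0.5] ang [0.02, 0.09, -0.02]
51 [11.0, -0.0, 0.2, 0.0, 0.0, -0.0] [0.542 0.143 0.094]
57 [10.9, 0.0, 1.3, 0.0, 0.0, -0.0] [0.542 0.135 0.101]
63 [10.7, 0.0, 2.4, 0.0, 0.0, -0.0] [0.541 0.125 0.107]
69 [10.4, 0.0, 3.5, 0.0, 0.0, -0.0] [0.541 0.115 0.112]
75 [10.0, 0.0, 4.6, 0.0, 0.0, -0.0] [0.541 0.105 0.116]
81 [9.4, 0.0, 5.6, 0.0, 0.0, -0.0] [0.54  0.094 0.118]
87 [8.8, 0.0, 6.6, 0.0, 0.0, -0.0] [0.54  0.084 0.12 ]
93 [8.1, 0.0, 7.5, 0.0, 0.0, -0.0] [0.54  0.073 0.12 ]
99 [7.2, 0.0, 8.3, 0.0, 0.0, -0.0] [0.539 0.062 0.12 ]
105 [6.3, 0.0, 9.0, 0.0, 0.0, -0.0] [0.539 0.051 0.118]
111 [5.4, 0.0, 9.6, 0.0, 0.0, -0.0] [0.539 0.04  0.115]
117 [4.3, 0.0, 10.1, 0.0, 0.0, -0.0] [0.538 0.03  0.111]
123 [3.2, 0.0, 10.5, 0.0, 0.0, -0.0] [0.538 0.02  0.105]
129 [2.1, 0.0, 10.8, 0.0, 0.0, -0.0] [0.537 0.011 0.099]
135 [1.0, 0.0, 11.0, 0.0, 0.0, -0.0] [0.537 0.003 0.092]
141 [1.7, -0.0, 9.9, 0.0, -6.0, -0.0] [ 0.537 -0.005  0.086]
147 [1.7, -0.0, 9.9, 0.0, -6.0, 0.0] [ 0.537 -0.013  0.08 ]
153 [1.7, 0.0, 9.9, -0.0, -6.0, 0.0] [ 0.536 -0.02   0.072]
159 [1.7, -0.0, 9.9, -0.0, -6.0, 0.0] [ 0.536 -0.026  0.064]
165 [1.7, 0.0, 9.9, 0.0, -6.0, -0.0] [ 0.536 -0.031  0.056]
171 [1.7, 0.0, 9.9, 0.0, -6.0, 0.0] [ 0.536 -0.035  0.046]
177 [1.7, 0.0, 9.9, -0.0, -6.0, -0.0] [ 0.536 -0.038  0.037]
```

Request:
{"method": "play_rows", "body": {
  "increments": [
    {"slide": [7, 0, -0.5], "angular": [0, 0, 0], "claw": 0.2},
    {"slide": [7, 0, -0.5], "angular": [0, 0, 0], "claw": 0.2},
    {"slide": [7, 0, -0.5], "angular": [0, 0, 0], "claw": 0.2},
    {"slide": [7, 0, -0.5], "angular": [0, 0, 0], "claw": 0.2},
    {"slide": [7, 0, -0.5], "angular": [0, 0, 0], "claw": 0.2},
    {"slide": [7, 0, -0.5], "angular": [0, 0, 0], "claw": 0.2}
  ]
}}

```text
time: 16.8
ee_pos: [0.5423, 0.1529, 0.0865]
tcp_rot: [-179.9, -44.4, -92.1]
wrist_force: [0.4, 3.3, -0.9]
opening: 0.0512
grasp_force: 1.2
```

Request:
{"method": "play_rows", "body": {
  "increments": [
    {"slide": [11, 0, 0.2], "angular": [0, 0, 0], "claw": 0.2},
    {"slide": [10.9, 0, 1.3], "angular": [0, 0, 0], "claw": 0.2},
    {"slide": [10.7, 0, 2.4], "angular": [0, 0, 0], "claw": 0.2},
    {"slide": [10.4, 0, 3.5], "angular": [0, 0, 0], "claw": 0.2},
    {"slide": [10, 0, 4.6], "angular": [0, 0, 0], "claw": 0.2},
    {"slide": [9.4, 0, 5.6], "angular": [0, 0, 0], "claw": 0.2}
  ]
}}

```text
time: 17.4
ee_pos: [0.5401, 0.0952, 0.1175]
tcp_rot: [-179.9, -44.4, -92.1]
wrist_force: [-0.4, 2.9, 1.2]
opening: 0.0512
grasp_force: 1.3
```

Run:
```python
from leaf import *
o=bot.get_obs();print(o['time'],o['ee_pos'],o['tcp_rot'],o['q'],o['wrist_force']);print('to lp81',row(now(),lp(81)))
im=bot.camera('wrist');cv2.imwrite('pics/w5.png',im[:,:,::-1])
```

```text
17.4 [0.54012655 0.09519335 0.11747899] [-179.90425171  -44.42615272  -92.14259718] [ 27.22818748  23.60433839   7.71103801  99.68680711 -37.64985473
 -51.81755896] [-0.40206461  2.8509612   1.19543242]
to lp81 [1.1, -0.3, -0.1, 0.0, 0.6, -0.1]
```

View pics/w5.png

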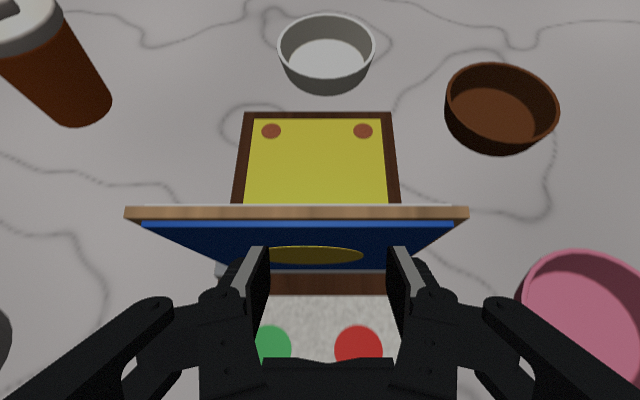

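The leaf is nearly upright, with its top edge at row ~212 and both fingers on the blue face only. The dish stands clear at (327,55). I'll carry on over the spine.

Request:
{"method": "play_rows", "body": {
  "increments": [
    {"slide": [8.8, 0, 6.6], "angular": [0, 0, 0], "claw": 0.2},
    {"slide": [8.1, 0, 7.5], "angular": [0, 0, 0], "claw": 0.2},
    {"slide": [7.2, 0, 8.3], "angular": [0, 0, 0], "claw": 0.2},
    {"slide": [6.3, 0, 9], "angular": [0, 0, 0], "claw": 0.2},
    {"slide": [5.4, 0, 9.6], "angular": [0, 0, 0], "claw": 0.2},
    {"slide": [4.3, 0, 10.1], "angular": [0, 0, 0], "claw": 0.2},
    {"slide": [3.2, 0, 10.5], "angular": [0, 0, 0], "claw": 0.2},
    {"slide": [2.1, 0, 10.8], "angular": [0, 0, 0], "claw": 0.2}
  ]
}}

```text
time: 18.25
ee_pos: [0.537, 0.0122, 0.0965]
tcp_rot: [-179.9, -44.4, -92.1]
wrist_force: [0.4, 0.5, 2.8]
opening: 0.051
grasp_force: 0.9
```

Request:
{"method": "play_rows", "body": {
  "increments": [
    {"slide": [1, 0, 11], "angular": [0, 0, 0], "claw": 0.2},
    {"slide": [1.7, 0, 9.9], "angular": [0, -6, 0], "claw": 0.2},
    {"slide": [1.7, 0, 9.9], "angular": [0, -6, 0], "claw": 0.2},
    {"slide": [1.7, 0, 9.9], "angular": [0, -6, 0], "claw": 0.2},
    {"slide": [1.7, 0, 9.9], "angular": [0, -6, 0], "claw": 0.2},
    {"slide": [1.7, 0, 9.9], "angular": [0, -6, 0], "claw": 0.2}
  ]
}}

```text
time: 18.85
ee_pos: [0.5359, -0.0288, 0.0528]
tcp_rot: [-179.8, -14.2, -92.1]
wrist_force: [-0.1, 1.8, 0.0]
opening: 0.0514
grasp_force: 0.6
```

Run:
```python
from leaf import *
o=bot.get_obs();print(o['time'],o['ee_pos'],o['tcp_rot'],o['q'],o['wrist_force'])
A=now()
for th in (171,177,180):
    Bm=lp(th);print(th,row(A,Bm),Bm[:3,3].round(4));A=Bm
```

```text
18.85 [ 0.53586393 -0.02875017  0.05281121] [-179.84250253  -14.15351366  -92.06266658] [  3.86126417   5.03408923 -12.68196375  73.61335903 -14.09307275
 -83.93128705] [-0.08490502  1.76266289  0.02705057]
171 [4.6, -0.2, 7.7, -0.1, -5.2, -0.1] [ 0.5359 -0.0352  0.0464]
177 [1.7, 0.0, 9.9, -0.0, -6.0, -0.0] [ 0.5358 -0.0384  0.0369]
180 [1.0, 0.0, 4.9, 0.0, -3.0, -0.0] [ 0.5357 -0.0396  0.032 ]
```

Request:
{"method": "play_rows", "body": {
  "increments": [
    {"slide": [3, 0, 7], "angular": [0, -5.2, 0], "claw": 0.2},
    {"slide": [1.7, 0, 9], "angular": [0, -6, 0], "claw": 0.2},
    {"slide": [1, 0, 4], "angular": [0, -3, 0], "claw": 0.2},
    {"slide": [0, 0, 0], "angular": [0, 0, 0], "claw": 0.2}
  ]
}}

```text
time: 19.25
ee_pos: [0.5347, -0.039, 0.0334]
tcp_rot: [180.0, -0.2, -92.2]
wrist_force: [-0.8, 0.1, 1.0]
opening: 0.0515
grasp_force: 0.0
```

Request:
{"method": "play_rows", "body": {
  "increments": [
    {"slide": [0, 0, 2], "angular": [0, 0, 0], "claw": 0.2},
    {"slide": [0, 0, 0], "angular": [0, 0, 0], "claw": 0.2}
  ]
}}

```text
time: 19.45
ee_pos: [0.5352, -0.0372, 0.0321]
tcp_rot: [-180.0, -0.3, -92.0]
wrist_force: [-0.3, 0.4, -0.4]
opening: 0.0514
grasp_force: 0.0
```

Request:
{"method": "play_rows", "body": {
  "increments": [
    {"slide": [0, 0, 2], "angular": [0, 0, 0], "claw": 0.2},
    {"slide": [0, 0, 0], "angular": [0, 0, 0], "claw": 0.2}
  ]
}}

```text
time: 19.65
ee_pos: [0.5355, -0.037, 0.0308]
tcp_rot: [-179.9, -0.3, -92.0]
wrist_force: [-1.2, -1.3, 2.6]
opening: 0.0511
grasp_force: 1.6
```

Request:
{"method": "play_rows", "body": {
  "increments": [
    {"slide": [0, 0, 1.5], "angular": [0, 0, 0], "claw": 0.2},
    {"slide": [0, 0, 0], "angular": [0, 0, 0], "claw": 0.2}
  ]
}}

```text
time: 19.85
ee_pos: [0.5356, -0.037, 0.0306]
tcp_rot: [-179.9, -0.2, -92.0]
wrist_force: [-7.0, 0.9, 16.0]
opening: 0.0511
grasp_force: 7.9
```

Request:
{"method": "play_rows", "body": {
  "increments": [
    {"slide": [0, 0, 1.5], "angular": [0, 0, 0], "claw": 0.2},
    {"slide": [0, 0, 0], "angular": [0, 0, 0], "claw": 0.2}
  ]
}}

```text
time: 20.05
ee_pos: [0.5357, -0.037, 0.0304]
tcp_rot: [-179.8, -0.2, -92.0]
wrist_force: [-11.1, 0.7, 26.9]
opening: 0.0513
grasp_force: 13.6
```

Request:
{"method": "play_rows", "body": {
  "increments": [
    {"slide": [0, 0, 1.5], "angular": [0, 0, 0], "claw": 0.2},
    {"slide": [0, 0, 0], "angular": [0, 0, 0], "claw": 0.2}
  ]
}}

```text
time: 20.25
ee_pos: [0.5357, -0.037, 0.0303]
tcp_rot: [-179.8, -0.2, -92.0]
wrist_force: [-15.7, 1.7, 38.7]
opening: 0.0511
grasp_force: 19.5
```

The stop is firm: 39 N with no further travel. I'll lift straight off and check.

Request:
{"method": "play_rows", "body": {
  "increments": [
    {"slide": [0, 0, -10], "angular": [0, 0, 0], "claw": 0.2},
    {"slide": [0, 0, -30], "angular": [0, 0, 0], "claw": 0.2},
    {"slide": [0, 0, -45], "angular": [0, 0, 0], "claw": 0.2},
    {"slide": [0, 0, -45], "angular": [0, 0, 0], "claw": 0.2},
    {"slide": [-20, 0, -40], "angular": [0, 0, 0], "claw": 0.2},
    {"slide": [-20, 0, -20], "angular": [0, 0, 0], "claw": 0.2},
    {"slide": [0, 0, 0], "angular": [0, 0, 0], "claw": 0.2}
  ]
}}

```text
time: 20.95
ee_pos: [0.5379, 0.0052, 0.2192]
tcp_rot: [-179.6, -0.2, -91.9]
wrist_force: [-0.1, 0.6, 0.0]
opening: 0.0516
grasp_force: 0.0
```

Run:
```python
from leaf import *
o=bot.get_obs();print(o['time'],o['ee_pos'],o['wrist_force'])
i=bot.camera_info('wrist');im=bot.camera('wrist');cv2.imwrite('pics/w6.png',im[:,:,::-1])
H0=np.array([.549,.054,.011])
for th in (180,175,170):
    t=np.radians(th);E=H0+.145*(np.cos(t)*U+np.sin(t)*Z);print(th,proj(i,[E+.056*B,E-.056*B]).round(1).tolist())
```

```text
20.95 [0.53790583 0.00517484 0.21917277] [-0.07337074  0.60348335  0.03362895]
180 [[257.4, 71.9], [381.8, 72.0]]
175 [[254.5, 71.2], [383.9, 71.3]]
170 [[251.5, 72.0], [386.1, 72.0]]
```

View pics/w6.png

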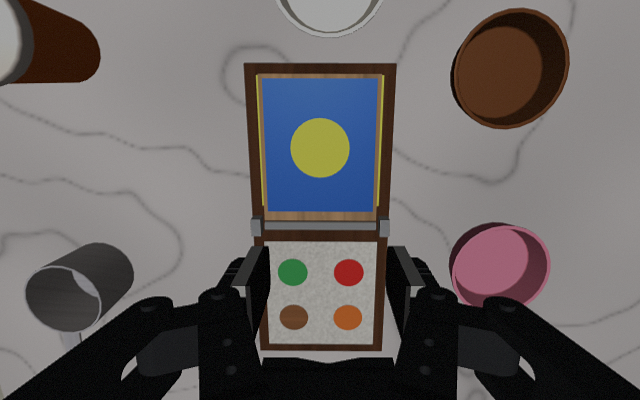

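The leaf lies flat blue side up: its edge runs from px (258,74) to (381,74), matching the 180° prediction. The dish is clear at (330,10) and the hand is free, so I'm handing in.

```bash
python3 -c "
from workcell import bot
print(bot.job_done())"
```

```text
the job is handed in; nothing more can be done
None
```

I handed the job in at about 21 s of the 61 s (no verdict was shown): the dish was slid off onto the marble, the leaf was swung over and pressed flat on the yellow page, and the hand is clear; one spike, about 77 N on the wrist, came when joint 4 read 130.53° against its 130.52° limit, touching nothing.

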